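Clear the camera stage and hold up a tube for inspection

TASK

Carry the two crumpled paper balls from the inspection camera's base plate to the waste tub and drop them in. Then take the tall tube out of the rack by its cap and hold it in the air before the camera: its pointed tip level with the lens and 10 cm straight in front of it, the tube leaning about 25 degrees from vertical so that the tip points toward the camera and the cap lies back away from it, with no lean to the side. Finish while still holding it there; do not touch the camera or its post, and leave the short vials and the brown bottle where they stand.

Things in the scene. Friction and masses are not known exactly. Their poses are not given: they have to be found in the camera images.
- camera: Base plate of the inspection camera, fixed: aluminium base plate 240 (x) x 170 (y) x 6 mm, its origin under the plate's centre on the worktop; z up. To its right and behind the rack stand fixed box-shaped red instruments about 150 mm high: pass above them.
- camera_head: The camera itself on its post, fixed to the base plate, same frame as camera. A 16 mm steel post, 160 mm tall, stands at x = +102 mm; on it a black camera head 50 mm wide and 50 mm high, z 75 to 125 mm, from x = +75 mm back to +121 mm, with a 34 mm lens barrel that looks along the body's -x (level, toward the robot side). Not to be touched.
- stage (a point): Centre of the base plate's top face, 6 mm above the worktop; axes as the camera's.
- lens (a point): Front of the lens, at x = +66 mm, y = 0, z = 100 mm of the camera's frame; axes as the camera's, the lens looks along -x.
- focus (a point): The point in the air 100 mm straight in front of the lens, at lens height (100 mm above the worktop), where the tube's tip must be held; axes as the camera's, so +x points from here to the lens.
- paper_1_center (a point): Centre of a crumpled white paper ball, rigid, about 42 mm across from every side and 40 mm high, 11 to 17 g, lying on the base plate; this point is 20 mm above its underside.
- paper_2_center (a point): Centre of the second crumpled paper ball, same as the first.
- tub: Open round waste tub, fixed, translucent, 168 mm high to the top of its handle and rim, about 170 mm across at the mouth and 125 mm at the bottom (inside); origin at the centre of its underside.
- tub_mouth (a point): Centre of the tub's mouth, 150 mm above the worktop.
- rack: White tube rack, fixed, 71 (x) x 113 (y) x 58 mm high, 3 x 5 square holes 18 mm wide at 21 mm pitch; origin at the centre of its underside, inner floor 6 mm above it. Tall tube and vials stand upright in it, in the holes at (-21,-42), (0,0) and (+21,+42) mm, which one where varies.
- tube_center (a point): Centre of the tall tube (117 mm long, 16 mm body with conical tip, screw cap 19 mm in diameter), standing in the rack with its foot 6 mm above the worktop. z points along the tube from tip to cap; this point is 58.5 mm from the tip. 18 g nominal. The cap takes the top 16 mm; its underside is 49 mm above the rack's top and 29 mm above the vials' tops.
- tube_tip (a point): The tall tube's pointed tip (its lower end); z points from tip to cap.
- tube_cap (a point): Middle of the tall tube's cap, 109 mm from the tip along the tube and 115 mm above the worktop at the start; grasp here.
- vial_1: Short vial, 16 mm thick, 72 mm tall with a 19 mm grey cap, standing in the rack; leave alone. Origin at its foot.
- vial_2: Second short vial, same as the first; leave alone.
- amber: Brown bottle 56 mm in diameter, 120 mm tall, standing behind the tub and rack; leave alone. Origin at the centre of its underside.
Not all that is in view belongs to the job. Leave any purple look-alike of the part that bears paper_2_center alone.

How it is judged:
By the outcome, as a careful person would: the job done as asked, in the order asked, and still so for the second after the job is handed in, while the arm keeps its last pose, push and grip.
It also fails if it takes over 72 s, if anything falls off the work surface, if the arm or the gripper's body presses on something with over 40 N, if the wrist force passes 120 N, or if a joint passes its speed limit or range.

ROBOT

A 7-joint arm with a two-finger parallel gripper is mounted at the origin on a cart in front of the work surface, level with it; the furniture and walls round the work are solid. World frame = base frame: x ahead of the robot, y to its left, z up, the work surface at z = 0. Lengths are in mm, angles in degrees, forces in N, time in s.
With the tool pointing down it reaches from about 350 to 900 mm from the base axis. Payload 7.2 kg.
Tool frame: the origin (TCP) lies at the very end of the fingers, on their centre line; the grasp point (between the pads) lies 19 mm behind it; z points along the fingers, y is the line along which they close (so a half turn about z gives the same grasp; the last joint's range is limited). The gripper opens to 85 mm and grips with 20 to 120 N. Pads are 22 mm wide; open, the fingers measure 114 mm over their backs; the gripper's body (76 mm by 85 mm) begins 54 mm behind the grasp point. The pads swing forward as they close: fully open they stand 13 mm farther back than shut.
Start: joints at [68.801, 23.554, -0.728, 91.456, 0.321, 64.991, -4.71], TCP at [185.763, -596.76, 192.397] pointing down, gripper open.
Joint ranges: [-169.25, 169.25], [-16.82, 113.86], [-84.01, 82.57], [7.8, 145.47], [-59.2, 239.2], [7.22, 106.19], [-163.78, 163.78]. Speed limits (degrees/s): [136.94, 136.94, 172.46, 172.46, 180, 180, 180].

INTERFACE

Orientations are given as a 3x3 rotation matrix whose columns are the frame's x, y, z axes.
In Python, from cell import status, grab_frame, order gives the robot as it stands. The module is installed in compiled form; this text tells all that it offers.
- The arm moves only by the tool arm_command, never from a script. Its argument "steps" is a list of rows, each a list of 6 numbers: the shift along the tool's x, y, z in m, then the turn, a rotation vector about the tool's x, y, z in rad. A call has 1 to 12 rows; each row shifts and turns the commanded pose from where the row before left it, along the tool's axes as they then stand; what a row does not reach is not made up. A row lasts 1/8 s, in which the tool goes at most 62.5 mm and 10.7 degrees, less where a joint would pass 70% of its speed; a pose out of reach is approached as far as the arm can. A call is refused whole if a number of a shift passes 0.0625 or a number of a turn 0.188, either way. A call with a gripper value outside its range is refused whole. "fingers" is the opening, from 0 (shut) to 1 (fully open), set as the call begins (left out, the last holds). The fingers move at their own pace and stop on an object; "newtons" is the grip in N (left out, the last holds). Time passes only in rows, so rows that do not move let the fingers close. It gives the time, the measured TCP pose, the force, the opening and the grip force at its end, in the units of the state.
- status.get_obs(): the state, without advancing time (a new reading comes with each control period).
- grab_frame(name): name is "scene" or "top" or "wrist"; returns a dict with "color" (420x560x3 uint8, red, green, blue), "depth" (420x560 float32, mm along the optical axis (not along the pixel's ray), 0 where there is no reading), "vfov" (degrees; the focal length in pixels is half the picture's height over the tangent of half this angle, whatever the lens; pixels are square), "cx", "cy" (the principal point, pixels), "k1" (the pictures are not rectified: a ray, as slopes to the right and down, at radius r is drawn at 1 + k1 r^2 times it, then the intrinsics apply), "R" (3x3) and "t" (3): a world point X has camera coordinates R X + t. Camera axes: x right, y down, z forward; pixel columns grow to the right and rows downward; lengths in mm; the calibration is good to about 2 mm. A picture is of the moment at which its call begins.
- order.job_done(): hands the job in; it is judged then, once.
The state is a dict: "t": time; "q": joint angles; "qvel": joint speeds; "joint_efforts": joint torques, N m; "ee_pos": TCP position; "tcp_rot": TCP orientation; "wrist_force": force on the tool from outside, world axes, zero at the start; "ft_torque": the same for the moment, N m; "grip_width": finger opening in mm; "grip_force": force on a finger pad.
Only numpy, scipy, OpenCV 4.12 (cv2) and the standard library are available. Lean on these libraries where they do the work, as an engineer would, in place of code of your own. Each camera call takes 0.05 s, during which the arm holds its last target. There are 200 camera calls.

## Working session

There is one attempt and no reset: what is moved stays moved. The work goes in short steps, Python scripts to look and compute and a tool call to move; the robot and the scene stay as the last step left them, time stands still between calls to the robot, and variables do not carry over. Pictures are saved under pics/ and viewed, at most 13 in all, crops included, and the job is handed in when it is done.

Besides the shell and the picture viewer there is one more tool, called after "Call:" by a JSON object that holds its "method" and its "body", one argument or row to a line. arm_command: Moves the arm, as the interface text tells. Its arguments: {"type":"object","properties":{"steps":{"type":"array","items":{"type":"array","items":{"type":"number"}}},"fingers":{"type":"number"},"newtons":{"type":"number"}},"required":["steps"]}

```bash
mkdir -p pics; cat > h.py <<'E'
import numpy as np, cv2
from cell import status, grab_frame, order
def K(f):
    F=f["color"].shape[0]/2/np.tan(np.radians(f["vfov"]/2)); return F
def save(f,n,crop=None,s=1):
    im=f["color"][:,:,::-1]
    if crop: im=im[crop[1]:crop[3],crop[0]:crop[2]]
    cv2.imwrite("pics/"+n,cv2.resize(im,None,fx=s,fy=s,interpolation=cv2.INTER_CUBIC))
def slopes(f,uv):
    F=K(f); d=(np.atleast_2d(uv).astype(float)-[f["cx"],f["cy"]])/F; s=d.copy()
    for _ in range(20): s=d/(1+f["k1"]*(s**2).sum(1,keepdims=True))
    return s
def ray(f,uv):
    s=slopes(f,uv); R=np.array(f["R"]);t=np.array(f["t"])
    d=np.c_[s,np.ones(len(s))]@R; return -R.T@t, d
def plane(f,uv,z):
    c,d=ray(f,uv); return c+d*((z-c[2])/d[:,2])[:,None]
def cloud(f):
    D=f["depth"];h,w=D.shape;v,u=np.mgrid[:h,:w]
    c,d=ray(f,np.c_[u.ravel(),v.ravel()]); return (c+d*D.reshape(-1,1)).reshape(h,w,3)
def proj(f,X):
    p=np.atleast_2d(X)@np.array(f["R"]).T+f["t"]; s=p[:,:2]/p[:,2:]
    return s*(1+f["k1"]*(s**2).sum(1,keepdims=True))*K(f)+[f["cx"],f["cy"]]
E
python3 - <<'E'
from h import *
for n in("scene","top"):
    f=grab_frame(n); save(f,n+"0.png",s=1.4); np.save(n+".npy",f,allow_pickle=True)
    print(n,f["vfov"],f["k1"],f["cx"],f["cy"],(-np.array(f["R"]).T@f["t"]).round())
o=status.get_obs(); print(o["tcp_rot"],o["grip_width"],o["t"])
E
```

```text
scene 55.09252697914316 -0.08049797034251847 279.6715917129556 209.81033161893046 [-72. 701. 605.]
top 46.130976223140294 -0.10051817598611493 286.46101630596553 207.95601998671123 [ 422.   10. 1514.]
[[ 9.54810200e-01  2.97215719e-01 -5.46600396e-04]
 [ 2.97216195e-01 -9.54809274e-01  1.33540295e-03]
 [-1.24996380e-04 -1.43751485e-03 -9.99998959e-01]] 85.41996932185455 0.1
```

View pics/scene0.png

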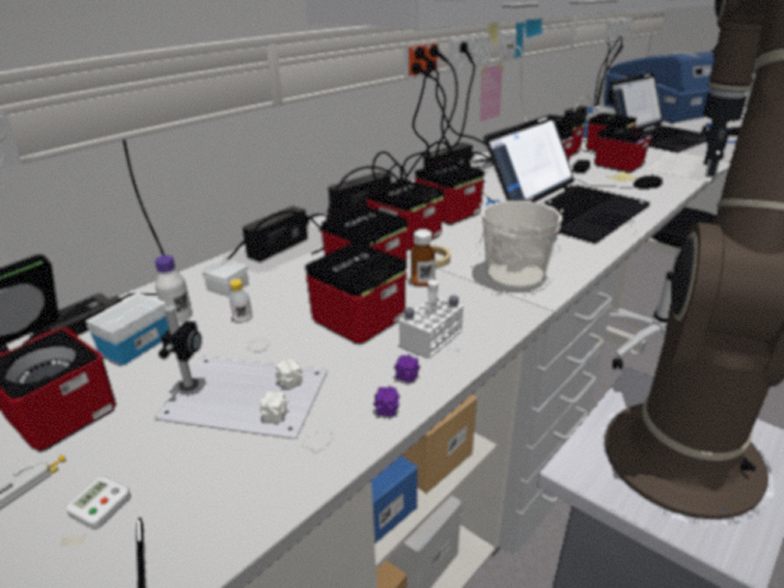

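View pics/top0.png

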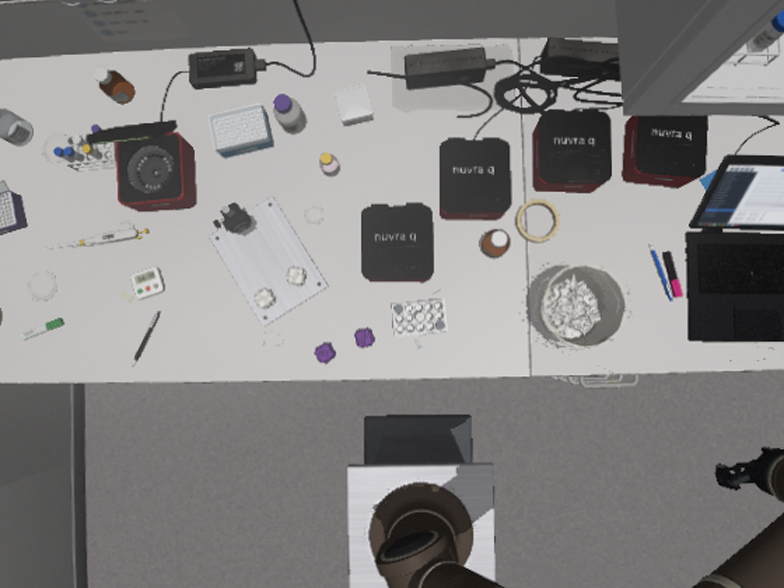

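Candidate list (top picture, 784-px wide view): white balls on the plate at (263,298) and (297,275) are the targets. The purple balls at (325,352) and (364,338) are decoys. In the rack, the tall tube's white cap is near (420,312) and the grey vial caps are at (397,305) and (440,325). The scene view shows the tall tube in the middle at (433,285), between the grey caps at (410,313) and (453,300).

```bash
python3 - <<'E'
from h import *
f=np.load("top.npy",allow_pickle=True).item(); s=np.load("scene.npy",allow_pickle=True).item()
P=cloud(f); S=cloud(s)
def info(P,f,name,box,zl,zh,white=False):
    m=(P[...,0]>box[0])&(P[...,0]<box[1])&(P[...,1]>box[2])&(P[...,1]<box[3])&(P[...,2]>zl)&(P[...,2]<zh)&(f["depth"]>0)
    n,L,st,c=cv2.connectedComponentsWithStats(m.astype(np.uint8))
    for i in range(1,n):
        if st[i,4]<12: continue
        q=P[L==i]; print(name,st[i,4],c[i].round(1),"mean",q.mean(0).round(1),"min",q.min(0).round(),"max",q.max(0).round(),f["color"][L==i].mean(0).round())
# region guess around plate / rack / tub
g=lambda u,v,z:plane(f,np.array([[u,v]])/1.4,z)[0].round(1)
for n,u,v,z in[("ball1",263,298,25),("ball2",297,275,25),("rack",419,317,58),("tub",576,305,150),("amber",495,242,120),("post",235,215,125)]: print(n,g(u,v,z))
pc=g(268,262,6)
b=(pc[0]-170,pc[0]+170,pc[1]-170,pc[1]+170)
info(P,f,"plate-top",b,22,50); info(S,s,"plate-sc",b,22,50)
info(P,f,"head",b,80,170)
rc=g(419,317,58); b2=(rc[0]-70,rc[0]+70,rc[1]-80,rc[1]+80)
info(P,f,"rk",b2,45,65); info(P,f,"vial",b2,66,95);info(P,f,"tube",b2,100,135);info(S,s,"tubeS",b2,95,135);info(S,s,"vialS",b2,66,93)
tc=g(576,305,150); info(P,f,"tub",(tc[0]-120,tc[0]+120,tc[1]-130,tc[1]+130),130,190)
# plate corners (holes at corners visible): rectangle from contour of plate colour
save(f,"plate_top.png",(140,130,330,265),4)
save(s,"rack_sc.png",(260,180,360,270),6)
E
```

```text
ball1 [520.4 333.9  25. ]
ball2 [569.2 258.9  25. ]
rack [471.8  -4.3  58. ]
tub [ 486.3 -315.3  150. ]
amber [ 619.3 -161.5  120. ]
post [686.  370.2 125. ]
plate-top 37 [137.4 140.3] mean [747.1 489.   36.2] min [730. 485.  23.] max [768. 495.  50.] [79. 58. 59.]
plate-top 153 [211.3 196.6] mean [567.3 259.1  38.6] min [548. 240.  22.] max [587. 280.  49.] [188. 187. 182.]
plate-top 158 [188.2 212.3] mean [521.1 329.7  39. ] min [501. 311.  24.] max [544. 351.  50.] [189. 188. 183.]
plate-sc 237 [205.6 264.4] mean [558.8 264.3  36.4] min [542. 242.  22.] max [582. 280.  46.] [188. 187. 182.]
plate-sc 72 [132.2 266.2] mean [684.4 382.6  36.4] min [681. 373.  23.] max [692. 389.  50.] [110. 109. 110.]
plate-sc 38 [ 79.2 280.5] mean [729.2 492.2  36.7] min [726. 487.  22.] max [734. 497.  49.] [98. 55. 58.]
plate-sc 297 [195.1 288.4] mean [510.3 333.5  36.3] min [494. 307.  22.] max [534. 352.  45.] [189. 188. 184.]
head 86 [130.3 135.3] mean [748.6 490.2 100.1] min [728. 485.  80.] max [771. 496. 112.] [84. 57. 59.]
head 358 [166.6 156.1] mean [679.8 375.3 119. ] min [653. 346.  80.]
[... 301 characters left out ...]
8. -56.  69.] max [463. -38.  82.] [136. 138. 142.]
tube 34 [299.7 225.4] mean [472.5  -4.9 122.4] min [465. -14. 118.] max [479.   3. 127.] [205. 204. 203.]
tubeS 87 [308.6 205.2] mean [466.7  -1.9 113. ] min [459. -14.  96.] max [477.   5. 125.] [164. 164. 163.]
vialS 47 [323.8 214. ] mean [449.6 -45.6  74.5] min [443. -57.  66.] max [462. -38.  80.] [105. 107. 111.]
vialS 56 [308.5 217. ] mean [465.6  -1.3  79.3] min [461.  -9.  66.] max [473.   5.  93.] [143. 144. 144.]
vialS 51 [291.9 222.5] mean [485.4  40.7  75. ] min [479.  30.  66.] max [496.  49.  81.] [103. 104. 109.]
tub 607 [420.8 217.9] mean [ 486.2 -343.6  143.4] min [ 402. -419.  130.] max [ 567. -249.  167.] [160. 157. 152.]
```

View pics/plate_top.png

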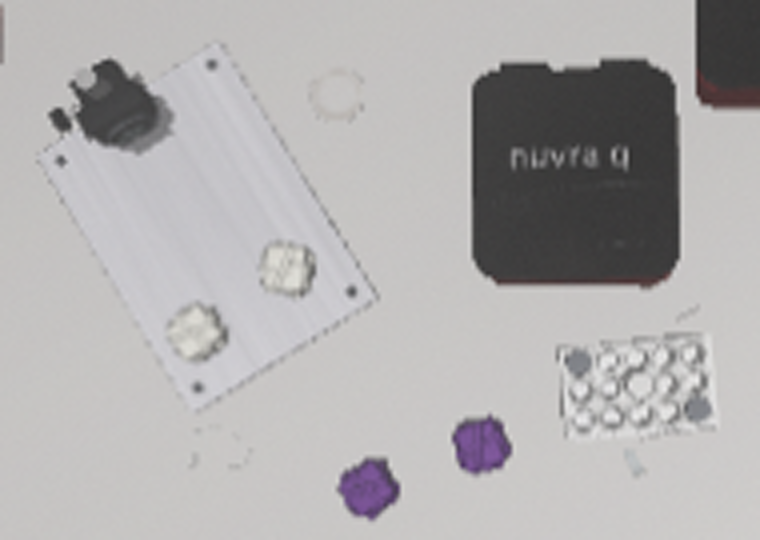

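View pics/rack_sc.png

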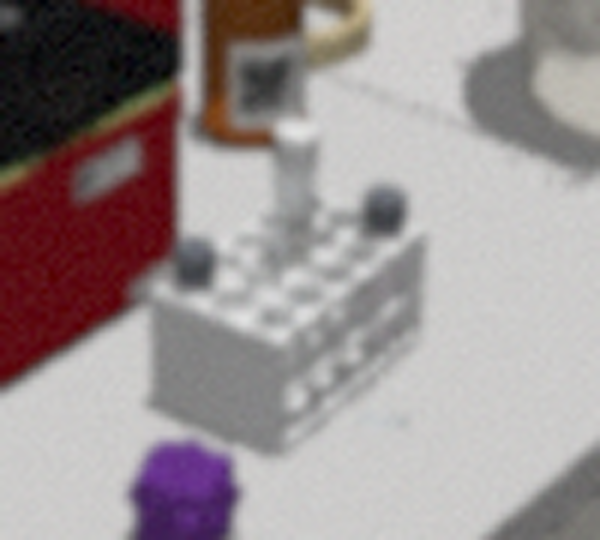

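The crop shows the plate with corners at crop pixels (40,153), (220,42), (378,298) and (195,411). The two white balls on it are the targets, and the purple ones lie off the plate. The rack crop shows the tall tube with the white cap standing in the middle hole, with the grey-capped vials in two corners.

```bash
python3 - <<'E'
from h import *
f=np.load("top.npy",allow_pickle=True).item(); s=np.load("scene.npy",allow_pickle=True).item()
P=cloud(f)
hsv=cv2.cvtColor(f["color"],cv2.COLOR_RGB2HSV)
uv=np.array([[40,153],[220,42],[378,298],[195,411]])/4+[140,130]-.4
A=plane(f,uv,6)
uh=np.array([[61,161],[212,65],[352,292],[198,388]])/4+[140,130]-.4
H=plane(f,uh,6)
# scene corners (view px /1.4)
us=np.array([[172,413],[327,370],[297,436],[159,418]])
for Q in(A,H):
    c=Q.mean(0); x=((Q[0]+Q[1])-(Q[2]+Q[3]))/2; y=((Q[0]+Q[3])-(Q[1]+Q[2]))/2
    print(c.round(1),np.linalg.norm(x),np.degrees(np.arctan2(x[1],x[0])),np.linalg.norm(y),np.degrees(np.arctan2(y[1],y[0]))-90)
m=(P[...,0]>380)&(P[...,0]<600)&(P[...,1]>-450)&(P[...,1]<-220)&(P[...,2]>145)&(P[...,2]<185)
q=P[m]; r=np.linalg.lstsq(np.c_[2*q[:,:2],np.ones(len(q))],(q[:,:2]**2).sum(1),rcond=None)[0]
print("tub",r[:2],np.sqrt(r[2]+r[0]**2+r[1]**2),q[:,2].mean())
# lens / head symmetric check: head points between z 110 and 130 in scene and top
for F in(f,s):
    Q=cloud(F); m=(abs(Q[...,0]-680)<60)&(abs(Q[...,1]-380)<60)&(Q[...,2]>130)&(Q[...,2]<170); print("post",m.sum(),Q[m].mean(0).round(1) if m.any() else "")
# ball white: color mask
E
```

```text
[605.4 326.6   6. ] 237.1259463587027 31.013906609029295 165.53926754316544 30.60887359652415
[604.9 328.4   6. ] 209.53141768749165 31.06883462524068 139.83199813344413 31.132558637976913
tub [ 484.94036142 -331.90861767] 81.74169291308743 149.10299555886354
post 46 [689.4 378.5 150.6]
post 115 [686.1 382.  147.8]
```

Call:
{"method": "arm_command", "body": {
  "steps": [
    [0,0,-0.02,0,0,-0.167],
    [0,0,-0.02,0,0,-0.167],
    [0,0,-0.02,0,0,-0.167],
    [0,0,0,0,0,-0.167],
    [0,0,0,0,0,-0.167],
    [0,0,0,0,0,-0.167],
    [0,0,0,0,0,-0.167],
    [0,0,0,0,0,-0.167],
    [0,0,0,0,0,-0.167],
    [0,0,0,0,0,-0.167],
    [0,0,0,0,0,-0.167],
    [0,0,0,0,0,0]
  ],
  "fingers": 1
}}

```text
t: 1.6
ee_pos: [185.6, -596.6, 251.9]
tcp_rot: [[-0.537, 0.844, -0.0], [0.844, 0.537, 0.001], [0.001, 0.0, -1.0]]
wrist_force: [-0.6, 0.4, 0.3]
grip_width: 85.6
grip_force: 0.0
```

Call:
{"method": "arm_command", "body": {
  "steps": [
    [0,0,0,0,0,0.026],
    [0.03,0.0426,0,0,0,0],
    [0.03,0.0426,0,0,0,0],
    [0.03,0.0426,0,0,0,0],
    [0.03,0.0426,0,0,0,0],
    [0.03,0.0426,0,0,0,0],
    [0.03,0.0426,0,0,0,0],
    [0.03,0.0426,0,0,0,0],
    [0.03,0.0426,0,0,0,0],
    [0.03,0.0426,0,0,0,0]
  ]
}}

```text
t: 2.85
ee_pos: [375.4, -166.1, 252.7]
tcp_rot: [[-0.512, 0.859, 0.001], [0.859, 0.512, -0.001], [-0.001, 0.0, -1.0]]
wrist_force: [0.9, -0.1, 0.9]
grip_width: 85.1
grip_force: 0.0
```

Call:
{"method": "arm_command", "body": {
  "steps": [
    [0.03,0.0426,0,0,0,0],
    [0.03,0.0426,0,0,0,0],
    [0.03,0.0426,0,0,0,0],
    [0.03,0.0426,0,0,0,0],
    [0.03,0.0426,0,0,0,0],
    [0.03,0.0426,0,0,0,0],
    [0.03,0.0426,0,0,0,0],
    [0.03,0.0426,0,0,0,0],
    [0.03,0.0426,0,0,0,0],
    [0,0,0,0,0,0]
  ]
}}

```text
t: 4.1
ee_pos: [563.2, 266.4, 251.4]
tcp_rot: [[-0.518, 0.856, -0.002], [0.856, 0.518, 0.002], [0.003, -0.0, -1.0]]
wrist_force: [-0.6, -0.4, 0.1]
grip_width: 85.4
grip_force: 0.0
```

```bash
cat >> h.py <<'E'
def rel(goal):
    "displacement to goal TCP in tool axes, mm"
    o=status.get_obs(); return (np.array(o["tcp_rot"]).T@(np.array(goal)-o["ee_pos"])).round(1)
E
python3 - <<'E'
from h import *
f=grab_frame("wrist"); save(f,"w1.png"); P=cloud(f)
m=((P[...,2]>22)&(P[...,2]<60)&(f["depth"]>0)&(f["color"].max(2)-f["color"].min(2).astype(int)<40)).astype(np.uint8)
n,L,st,c=cv2.connectedComponentsWithStats(m)
for i in range(1,n):
    if st[i,4]>150: q=P[L==i]; print(st[i],q.mean(0).round(1),((np.percentile(q,1,0)+np.percentile(q,99,0))/2).round(1),f["color"][L==i].mean(0).round())
o=status.get_obs(); print(o["ee_pos"],o["q"],rel([566,260,10]))
E
```

```text
[257 101  33  34 909] [520.3 330.7  38.3] [520.5 330.9  34.3] [160. 162. 155.]
[260 165  33  34 775] [566.2 264.   37.6] [567.  262.4  33.4] [ 99. 100.  97.]
[476 184  55  81 596] [850.5 375.6  54.7] [852.1 373.2  54.2] [87. 92. 93.]
[476 202  25  35 294] [850.2 372.9  29.8] [850.9 372.2  29.6] [63. 67. 67.]
[  96  255   73   66 1991] [460.2  23.1  47.1] [466.7   4.1  40.5] [117. 118. 118.]
[453 275  49  41 806] [896.9 274.7  41.7] [903.2 271.9  41. ] [78. 80. 78.]
[535 346  25  43 614] [1121.2  230.4   38.3] [1121.2  236.3   40.6] [77. 78. 77.]
[ 85 405  23  15 197] [ 508.4 -268.5   32.4] [ 511.9 -264.6   39.5] [140. 138. 131.]
[563.34730539 263.80751483 251.52079215] [  4.99259017  29.29303797 -51.51356961  84.7779371   23.03568586
  77.10382977 -17.01756638] [ -5.    0.6 241.5]
```

View pics/w1.png

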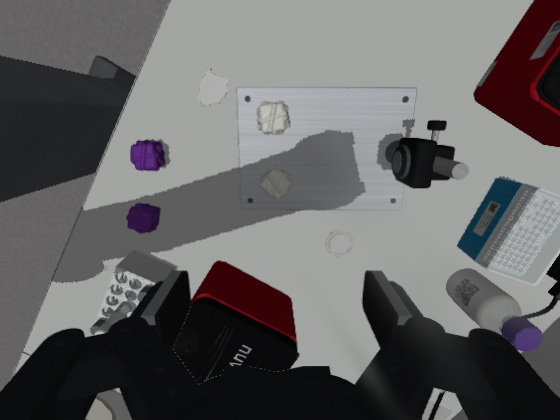

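The wrist view shows the two white balls on the plate at pixels (273,118) and (275,182), the camera head at (425,160) and the purple decoys at (147,155) and (143,217). I'm descending on the ball at (567,261).

Call:
{"method": "arm_command", "body": {
  "steps": [
    [-0.0043,0.0017,0.055,0,0,0],
    [0,0,0.055,0,0,0],
    [0,0,0.055,0,0,0],
    [0,0,0.04,0,0,0],
    [0,0,0.025,0,0,0],
    [0,0,0.01,0,0,0],
    [0,0,0,0,0,0],
    [0,0,0,0,0,0]
  ]
}}

```text
t: 5.15
ee_pos: [568.6, 258.8, 13.8]
tcp_rot: [[-0.515, 0.857, 0.002], [0.857, 0.515, 0.001], [-0.0, 0.002, -1.0]]
wrist_force: [0.2, -0.8, -0.1]
grip_width: 85.4
grip_force: 0.0
```

Call:
{"method": "arm_command", "body": {
  "steps": [
    [0,0,0,0,0,0],
    [0,0,0,0,0,0],
    [0,0,0,0,0,0],
    [0,0,0,0,0,0],
    [0,0,0,0,0,0],
    [0,0,0,0,0,0]
  ],
  "fingers": 0,
  "newtons": 25
}}

```text
t: 5.9
ee_pos: [567.8, 258.6, 12.3]
tcp_rot: [[-0.516, 0.857, -0.0], [0.857, 0.516, 0.0], [0.0, -0.0, -1.0]]
wrist_force: [-0.1, 0.4, -0.1]
grip_width: -0.2
grip_force: 0.0
```

The fingers shut on nothing, so I'm looking again.

Call:
{"method": "arm_command", "body": {
  "steps": [
    [0,0,0,0,0,0],
    [0,0,-0.03,0,0,0],
    [0,0,-0.05,0,0,0],
    [0,0,-0.06,0,0,0],
    [0,0,-0.06,0,0,0],
    [0,0,-0.04,0,0,0],
    [0,0,0,0,0,0]
  ],
  "fingers": 1
}}

```text
t: 6.78
ee_pos: [568.9, 260.0, 256.2]
tcp_rot: [[-0.516, 0.857, 0.006], [0.857, 0.516, 0.003], [-0.001, 0.006, -1.0]]
wrist_force: [-1.3, 0.4, 0.3]
grip_width: 85.1
grip_force: 0.0
```

```bash
cat > balls.py <<'E'
from h import *
for nm in("top","wrist","scene"):
    f=grab_frame(nm); P=cloud(f)
    if nm=="wrist": save(f,"wl%d.png"%(status.get_obs()["t"]*100))
    C=f["color"].astype(int)
    m=((P[...,2]>20)&(P[...,2]<60)&(P[...,0]>380)&(P[...,0]<680)&(P[...,1]>140)&(P[...,1]<450)&(f["depth"]>0)&(C.max(2)-C.min(2)<40)).astype(np.uint8)
    n,L,st,c=cv2.connectedComponentsWithStats(m)
    for i in range(1,n):
        if st[i,4]>30: q=P[L==i]; print(nm,st[i],q.mean(0).round(1),((np.percentile(q,1,0)+np.percentile(q,99,0))/2).round(1),C[L==i].mean(0).round())
o=status.get_obs(); print(o["ee_pos"].round(1),o["q"].round(1),o["t"],o["grip_width"])
E
python3 balls.py; ls pics
```

```text
wrist [256  93  33  34 923] [520.5 330.6  38.3] [520.4 330.7  34.3] [161. 162. 156.]
wrist [152 135  10  19  38] [410.9 215.1  25.5] [410.8 214.3  25.7] [35. 14. 49.]
wrist [259 158  33  34 780] [566.2 263.7  37.6] [566.8 262.   33.3] [100. 101.  97.]
scene [197 256  19  18 243] [558.6 264.3  35.9] [563.1 261.1  32.7] [143. 143. 139.]
scene [185 279  21  19 301] [510.2 333.5  36.1] [514.1 330.8  33. ] [198. 198. 193.]
[567.4 258.1 251.3] [  5.4  29.4 -51.4  84.6  23.2  77.2 -16.5] 6.925 85.41244348386292
plate_top.png
rack_sc.png
scene0.png
top0.png
w1.png
wl687.png
```

Call:
{"method": "arm_command", "body": {
  "steps": [
    [-0.001,0,0.055,0,0,0],
    [0,0,0.055,0,0,0],
    [0,0,0.055,0,0,0],
    [0,0,0.04,0,0,0],
    [0,0,0.025,0,0,0],
    [0,0,0.01,0,0,0],
    [0,0,0,0,0,0],
    [0,0,0,0,0,0]
  ]
}}

```text
t: 7.92
ee_pos: [568.8, 258.2, 13.3]
tcp_rot: [[-0.516, 0.857, 0.001], [0.857, 0.516, 0.001], [-0.0, 0.001, -1.0]]
wrist_force: [0.0, -0.4, -0.1]
grip_width: 85.7
grip_force: 0.0
```

```bash
python3 - <<'E'
from h import *
f=grab_frame("scene"); save(f,"s2.png",(100,190,300,310),3.9)
o=status.get_obs(); print(o["ee_pos"].round(1),o["grip_width"],proj(f,o["ee_pos"]),proj(f,[567,260,26]))
g=grab_frame("wrist"); print(proj(g,o["ee_pos"]))
E
```

```text
[568.9 258.2  13.6] 85.03262002501931 [[206.012249   269.19522894]] [[205.34922948 265.71078527]]
[[274.24105968 243.92162671]]
```

View pics/s2.png

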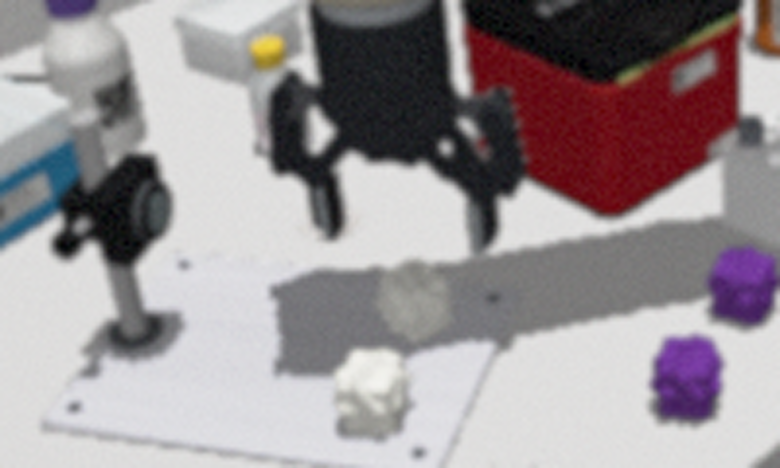

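The scene crop shows the open fingertips at crop (325,235) and (485,250). The projected TCP is at crop (413,309), right on the ball, so the real fingertips are off from the reported TCP. I'm measuring the offset by depth.

```bash
python3 - <<'E'
from h import *
o=status.get_obs(); R=np.array(o["tcp_rot"]); p=np.array(o["ee_pos"])
for nm in("scene","wrist"):
    f=grab_frame(nm); P=cloud(f); T=(P-p)@R
    ok=(f["depth"]>0)&(abs(T[...,1])<75)&(abs(T[...,0])<80)&(P[...,2]>25)&(T[...,2]<40)&(T[...,2]>-90)
    ok&=f["color"].max(2)<150
    n,L,st,c=cv2.connectedComponentsWithStats(ok.astype(np.uint8))
    for i in range(1,n):
        if st[i,4]<15: continue
        q=T[L==i]; z=q[:,2]; tip=q[z>np.percentile(z,97)-12]
        print(nm,st[i],"tool-frame tip mean",tip.mean(0).round(1),"zmax",np.percentile(z,97).round(1),"x",np.percentile(tip[:,0],[5,95]).round(1),"y",np.percentile(tip[:,1],[5,95]).round(1))
print(o["joint_efforts"].round(2))
E
```

```text
scene [179 235  10  17 107] tool-frame tip mean [  4.   43.3 -60. ] zmax -54.6 x [-5.7 10.1] y [40.4 51. ]
scene [220 241   8  15  90] tool-frame tip mean [  6.1 -50.7 -62.4] zmax -56.6 x [-1.3 10.8] y [-56.4 -45.8]
scene [197 257  19  14 114] tool-frame tip mean [  9.   -6.9 -19.2] zmax -13.7 x [-0.8 18. ] y [-23.1  15.3]
wrist [229 114  79  27 970] tool-frame tip mean [ 72.9  -3.  -18.1] zmax -12.6 x [67.8 79.5] y [-22.7  15.2]
wrist [251 114   8  13  63] tool-frame tip mean [ 77.3  -9.3 -27.8] zmax -26.1 x [74.8 79.8] y [-10.7  -8. ]
wrist [ 237  211   75   77 3934] tool-frame tip mean [ 14.3   1.5 -19.4] zmax -13.2 x [-6.4 24.8] y [-19.4  19.6]
wrist [ 129  270   62   78 2692] tool-frame tip mean [  3.3 -43.6 -59.1] zmax -53.4 x [-9.5 10.7] y [-52.8 -41.2]
wrist [ 362  270   64   78 2698] tool-frame tip mean [  3.4  45.8 -59.2] zmax -53.4 x [-9.3 10.8] y [43.4 55.1]
[-4.000e-02 -6.557e+01 -1.412e+01 -2.173e+01  1.000e-02  0.000e+00
  0.000e+00]
```

Both views agree that the open fingertips sit 54 mm behind the reported TCP instead of 13 mm. The true tool end is therefore about 41 mm higher than reported, with no lateral offset. I'm descending another 46 mm and gripping.

Call:
{"method": "arm_command", "body": {
  "steps": [
    [-0.001,-0.001,0.015,0,0,0],
    [0,0,0.015,0,0,0],
    [0,0,0.01,0,0,0],
    [0,0,0.006,0,0,0],
    [0,0,0,0,0,0],
    [0,0,0,0,0,0]
  ]
}}

```text
t: 8.88
ee_pos: [568.2, 256.6, -33.3]
tcp_rot: [[-0.516, 0.857, 0.0], [0.857, 0.516, 0.0], [0.0, 0.001, -1.0]]
wrist_force: [0.8, 0.3, -0.2]
grip_width: 85.4
grip_force: 0.0
```

Call:
{"method": "arm_command", "body": {
  "steps": [
    [0,0,0,0,0,0],
    [0,0,0,0,0,0],
    [0,0,0,0,0,0],
    [0,0,0,0,0,0],
    [0,0,0,0,0,0],
    [0,0,0,0,0,0]
  ],
  "fingers": 0,
  "newtons": 25
}}

```text
t: 9.62
ee_pos: [568.3, 256.5, -32.6]
tcp_rot: [[-0.516, 0.857, 0.001], [0.857, 0.516, 0.0], [-0.001, 0.001, -1.0]]
wrist_force: [-1.3, -1.1, 5.7]
grip_width: 45.5
grip_force: 24.4
```

Call:
{"method": "arm_command", "body": {
  "steps": [
    [0,0,-0.02,0,0,0],
    [0,0,-0.05,0,0,0],
    [0,0,-0.06,0,0,0],
    [0,0,-0.06,0,0,0],
    [0,0,-0.05,0,0,0],
    [0,0,0,0,0,0]
  ]
}}

```text
t: 10.38
ee_pos: [569.5, 258.3, 212.3]
tcp_rot: [[-0.516, 0.856, 0.008], [0.856, 0.516, 0.004], [-0.001, 0.008, -1.0]]
wrist_force: [-0.1, 0.8, -1.4]
grip_width: 45.3
grip_force: 25.7
```

Call:
{"method": "arm_command", "body": {
  "steps": [
    [-0.0384,-0.0312,0,0,0,0],
    [-0.0384,-0.0312,0,0,0,0],
    [-0.0384,-0.0312,0,0,0,0],
    [-0.0384,-0.0312,0,0,0,0],
    [-0.0384,-0.0312,0,0,0,0],
    [-0.0384,-0.0312,0,0,0,0],
    [-0.0384,-0.0312,0,0,0,0],
    [-0.0384,-0.0312,0,0,0,0],
    [-0.0384,-0.0312,0,0,0,0],
    [-0.0384,-0.0312,0,0,0,0],
    [-0.0384,-0.0312,0,0,0,0],
    [-0.0384,-0.0312,0,0,0,0]
  ]
}}

```text
t: 11.88
ee_pos: [484.0, -332.8, 206.2]
tcp_rot: [[-0.516, 0.857, -0.001], [0.857, 0.516, 0.0], [0.001, -0.0, -1.0]]
wrist_force: [1.4, 0.1, 0.3]
grip_width: 45.4
grip_force: 25.7
```

Call:
{"method": "arm_command", "body": {
  "steps": [
    [0,0,0.04,0,0,0],
    [0,0,0.04,0,0,0],
    [0,0,0.01,0,0,0],
    [0,0,0,0,0,0]
  ]
}}

```text
t: 12.38
ee_pos: [484.9, -331.1, 116.6]
tcp_rot: [[-0.516, 0.856, -0.0], [0.856, 0.516, 0.001], [0.001, 0.0, -1.0]]
wrist_force: [-0.6, 0.0, 1.4]
grip_width: 45.2
grip_force: 25.7
```

Call:
{"method": "arm_command", "body": {
  "steps": [
    [0,0,0,0,0,0],
    [0,0,0,0,0,0],
    [0,0,0,0,0,0],
    [0,0,0,0,0,0],
    [0,0,-0.03,0,0,0],
    [0,0,-0.05,0,0,0],
    [0,0,-0.02,0,0,0],
    [0,0,0,0,0,0]
  ],
  "fingers": 1
}}

```text
t: 13.38
ee_pos: [485.8, -331.9, 218.0]
tcp_rot: [[-0.516, 0.857, 0.003], [0.857, 0.516, -0.002], [-0.003, 0.001, -1.0]]
wrist_force: [-0.0, 0.5, -0.8]
grip_width: 85.3
grip_force: 0.0
```

Call:
{"method": "arm_command", "body": {
  "steps": [
    [0.0458,0.0312,0,0,0,0],
    [0.0458,0.0312,0,0,0,0],
    [0.0458,0.0312,0,0,0,0],
    [0.0458,0.0312,0,0,0,0],
    [0.0458,0.0312,0,0,0,0],
    [0.0458,0.0312,0,0,0,0],
    [0.0458,0.0312,0,0,0,0],
    [0.0458,0.0312,0,0,0,0],
    [0.0458,0.0312,0,0,0,0],
    [0.0458,0.0312,0,0,0,0],
    [0.0458,0.0312,0,0,0,0],
    [0.0458,0.0312,0,0,0,0]
  ]
}}

```text
t: 14.88
ee_pos: [521.8, 333.5, 214.6]
tcp_rot: [[-0.515, 0.857, -0.002], [0.857, 0.515, -0.001], [-0.0, -0.002, -1.0]]
wrist_force: [1.6, -0.1, 0.7]
grip_width: 85.3
grip_force: 0.0
```

```bash
python3 balls.py; python3 -c "
from h import *
print(rel([521,330,-33]))
f=grab_frame('top');P=cloud(f);m=(np.hypot(P[...,0]-485,P[...,1]+332)<60)&(f['depth']>0);print('tub heap z',np.percentile(P[m][:,2],[50,90,99]))
f=np.load('top.npy',allow_pickle=True).item();P=cloud(f);m=(np.hypot(P[...,0]-485,P[...,1]+332)<60)&(f['depth']>0);print('before',np.percentile(P[m][:,2],[50,90,99]))"
```

```text
wrist [255 175  34  34 918] [518.6 333.9  37.6] [519.5 332.7  33.2] [91. 92. 89.]
wrist [133 211  26  29 135] [406.6 212.9  26.3] [401.4 208.   26.8] [34. 15. 48.]
scene [185 279  21  20 306] [510.2 333.5  35.9] [514.  330.7  32.6] [142. 142. 137.]
[519.7 336.2 214.6] [ -1.7  31.3 -53.   88.1  25.5  73.6 -26.6] 15.025 85.57411137160155
[ -6.6  -1.6 247.6]
tub heap z [ 74.71962412  91.22751651 101.51774506]
before [75.55211448 91.63730729 99.53690168]
```

Call:
{"method": "arm_command", "body": {
  "steps": [
    [-0.0045,-0.002,0.05,0,0,0],
    [0,0,0.055,0,0,0],
    [0,0,0.055,0,0,0],
    [0,0,0.04,0,0,0],
    [0,0,0.025,0,0,0],
    [0,0,0.015,0,0,0],
    [0,0,0.007,0,0,0],
    [0,0,0,0,0,0],
    [0,0,0,0,0,0]
  ]
}}

```text
t: 16.2
ee_pos: [523.4, 327.9, -29.6]
tcp_rot: [[-0.516, 0.857, 0.001], [0.857, 0.516, 0.001], [-0.0, 0.002, -1.0]]
wrist_force: [-0.1, 0.1, 0.8]
grip_width: 85.4
grip_force: 0.0
```

Call:
{"method": "arm_command", "body": {
  "steps": [
    [0,0,0,0,0,0],
    [0,0,0,0,0,0],
    [0,0,0,0,0,0],
    [0,0,0,0,0,0],
    [0,0,0,0,0,0],
    [0,0,0,0,0,0]
  ],
  "fingers": 0
}}

```text
t: 16.95
ee_pos: [522.7, 327.5, -29.9]
tcp_rot: [[-0.516, 0.857, 0.0], [0.857, 0.516, -0.0], [-0.001, 0.0, -1.0]]
wrist_force: [-2.3, -1.9, 6.3]
grip_width: 42.2
grip_force: 24.6
```

Call:
{"method": "arm_command", "body": {
  "steps": [
    [0,0,-0.02,0,0,0],
    [0,0,-0.05,0,0,0],
    [0,0,-0.06,0,0,0],
    [0,0,-0.06,0,0,0],
    [0,0,-0.06,0,0,0],
    [0,0,0,0,0,0]
  ]
}}

```text
t: 17.7
ee_pos: [524.1, 330.1, 226.1]
tcp_rot: [[-0.516, 0.856, 0.008], [0.856, 0.516, 0.005], [0.0, 0.01, -1.0]]
wrist_force: [-0.4, -0.4, -1.1]
grip_width: 42.3
grip_force: 25.5
```

Call:
{"method": "arm_command", "body": {
  "steps": [
    [-0.0455,-0.0311,0,0,0,0],
    [-0.0455,-0.0311,0,0,0,0],
    [-0.0455,-0.0311,0,0,0,0],
    [-0.0455,-0.0311,0,0,0,0],
    [-0.0455,-0.0311,0,0,0,0],
    [-0.0455,-0.0311,0,0,0,0],
    [-0.0455,-0.0311,0,0,0,0],
    [-0.0455,-0.0311,0,0,0,0],
    [-0.0455,-0.0311,0,0,0,0],
    [-0.0455,-0.0311,0,0,0,0],
    [-0.0455,-0.0311,0,0,0,0],
    [-0.0455,-0.0311,0,0,0,0]
  ]
}}

```text
t: 19.2
ee_pos: [484.1, -334.2, 219.5]
tcp_rot: [[-0.516, 0.856, -0.0], [0.856, 0.516, -0.0], [0.0, -0.0, -1.0]]
wrist_force: [0.8, 0.4, 0.4]
grip_width: 41.9
grip_force: 25.5
```

Call:
{"method": "arm_command", "body": {
  "steps": [
    [0,0,0.04,0,0,0],
    [0,0,0.04,0,0,0],
    [0,0,0.015,0,0,0],
    [0,0,0,0,0,0]
  ]
}}

```text
t: 19.7
ee_pos: [484.4, -332.2, 124.1]
tcp_rot: [[-0.516, 0.856, -0.001], [0.856, 0.516, 0.001], [0.001, -0.0, -1.0]]
wrist_force: [0.2, -0.7, 0.8]
grip_width: 42.2
grip_force: 25.5
```

Call:
{"method": "arm_command", "body": {
  "steps": [
    [0,0,0,0,0,0],
    [0,0,0,0,0,0],
    [0,0,0,0,0,0],
    [0,0,0,0,0,0],
    [0,0,-0.03,0,0,0],
    [0,0,-0.05,0,0,0],
    [0,0,-0.02,0,0,0],
    [0,0,0,0,0,0]
  ],
  "fingers": 1
}}

```text
t: 20.7
ee_pos: [485.6, -333.0, 226.0]
tcp_rot: [[-0.516, 0.857, 0.002], [0.857, 0.516, -0.002], [-0.003, 0.001, -1.0]]
wrist_force: [0.4, 0.2, 0.6]
grip_width: 85.2
grip_force: 0.0
```

```bash
python3 - <<'E'
from h import *
f=grab_frame("wrist"); save(f,"w3.png")
print(rel([472.5,-3.5,215]))
f=grab_frame("top");P=cloud(f);s=np.load("top.npy",allow_pickle=True).item()
d=(np.abs(f["color"].astype(int)-s["color"])).sum(2)
print(status.get_obs()["t"], status.get_obs()["q"].round())
E
```

```text
[288.5 159.4   9.2]
20.8 [ 65.  26. -49.  92.  20.  71.  44.]
```

View pics/w3.png

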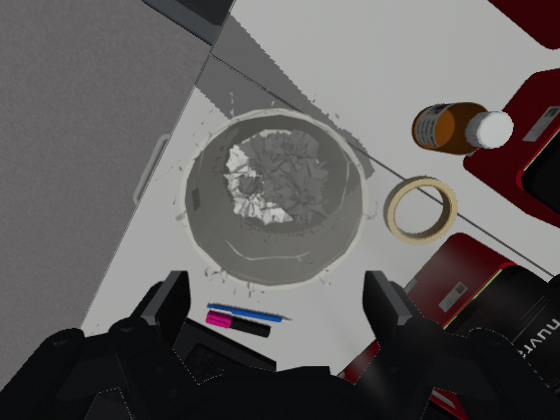

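The wrist view looks into the tub at (275,200) and shows paper crumples inside it and nothing fallen beside it. Next I'm moving above the tube.

Call:
{"method": "arm_command", "body": {
  "steps": [
    [0.0411,0.0227,0,0,0,0],
    [0.0411,0.0227,0,0,0,0],
    [0.0411,0.0227,0,0,0,0],
    [0.0411,0.0227,0,0,0,0],
    [0.0411,0.0227,0,0,0,0],
    [0.0411,0.0227,0,0,0,0],
    [0.0411,0.0227,0,0,0,0],
    [0,0,0.04,0,0,0],
    [0,0,0.04,0,0,0],
    [0,0,0,0,0,0],
    [0,0,0,0,0,0]
  ]
}}

```text
t: 22.18
ee_pos: [472.7, -4.0, 145.0]
tcp_rot: [[-0.516, 0.857, -0.0], [0.857, 0.516, 0.001], [0.001, 0.0, -1.0]]
wrist_force: [-0.0, -0.5, 0.7]
grip_width: 85.5
grip_force: 0.0
```

```bash
python3 - <<'E'
from h import *
o=status.get_obs(); R=np.array(o["tcp_rot"]); p=np.array(o["ee_pos"])
f=grab_frame("wrist"); P=cloud(f); np.save("w4.npy",f,allow_pickle=True)
for nm,zl,zh in(("tubetop",112,135),("vials",70,90)):
    m=(abs(P[...,0]-473)<60)&(abs(P[...,1]+5)<70)&(P[...,2]>zl)&(P[...,2]<zh)&(f["depth"]>0)
    n,L,st,c=cv2.connectedComponentsWithStats(m.astype(np.uint8))
    for i in range(1,n):
        if st[i,4]>30: q=P[L==i]; q=q[q[:,2]>np.percentile(q[:,2],98)-4]; print(nm,st[i],((np.percentile(q,2,0)+np.percentile(q,98,0))/2).round(1),np.ptp(q,0).round(),q.mean(0).round(1))
print(p.round(1),rel([473,-4.7,55]),o["q"].round())
save(f,"w4.png")
E
```

```text
tubetop [259 214  26  28 571] [470.4  -4.1 120.4] [19. 19.  5.] [470.4  -3.9 120.7]
vials [308 167  22  24 396] [489.5  39.7  76. ] [18. 19.  5.] [489.3  39.8  76. ]
vials [264 200  19  14 121] [ 4.696e+02 -3.000e-01  8.740e+01] [14.  8.  5.] [467.5   1.1  87.3]
vials [222 229  21  21 353] [453.8 -46.6  75.7] [19. 19.  4.] [453.7 -46.4  76. ]
[472.7  -4.  145. ] [-0.4 -0.6 90.5] [ 41.  20. -55. 113.  20.  57.   7.]
```

View pics/w4.png

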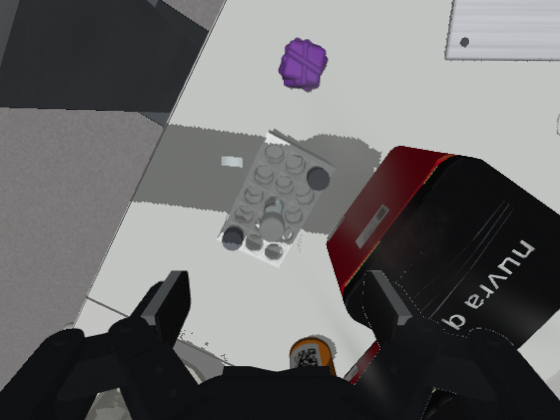

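The wrist view shows the tube cap at (271,227), centred under the gripper, with the vial caps at (318,178) and (232,238). The red box starts right of (330,240). I'm descending with the fingers partly open.

Call:
{"method": "arm_command", "body": {
  "steps": [
    [0,0,0.03,0,0,0],
    [0,0,0.03,0,0,0],
    [0,-0.0005,0.02,0,0,0],
    [0,0,0.01,0,0,0],
    [0,0,0,0,0,0],
    [0,0,0,0,0,0]
  ],
  "fingers": 0.6
}}

```text
t: 22.98
ee_pos: [472.8, -4.5, 55.4]
tcp_rot: [[-0.516, 0.857, 0.002], [0.857, 0.516, -0.0], [-0.001, 0.001, -1.0]]
wrist_force: [-0.8, 0.4, -0.2]
grip_width: 51.2
grip_force: 0.0
```

```bash
python3 - <<'E'
from h import *
o=status.get_obs(); R=np.array(o["tcp_rot"]); p=np.array(o["ee_pos"])
f=grab_frame("wrist"); P=cloud(f); T=(P-p)@R
ok=(f["depth"]>0)&(abs(T[...,1])<60)&(abs(T[...,0])<14)&(T[...,2]>-75)&(T[...,2]<20)
n,L,st,c=cv2.connectedComponentsWithStats(ok.astype(np.uint8))
for i in range(1,n):
    if st[i,4]>100: q=T[L==i]; print(st[i],np.percentile(q,[2,50,98],0).round(1).tolist())
print(p,o["grip_width"])
E
```

```text
[ 182  222  159  117 6566] [[-11.3, -37.5, -72.4], [6.0, -5.0, -45.3], [12.5, 35.3, 2.5]]
[ 325  261   46   76 1449] [[-10.2, 26.5, -74.4], [6.7, 28.3, -61.2], [11.1, 39.8, -42.6]]
[472.82529657  -4.52532883  55.39205933] 51.184988357770884
```

Call:
{"method": "arm_command", "body": {
  "steps": [
    [0,0,0,0,0,0],
    [0,0,0,0,0,0],
    [0,0,0,0,0,0],
    [0,0,0,0,0,0],
    [0,0,0,0,0,0]
  ],
  "fingers": 0,
  "newtons": 40
}}

```text
t: 23.65
ee_pos: [472.1, -4.5, 54.5]
tcp_rot: [[-0.516, 0.857, 0.0], [0.857, 0.516, -0.0], [-0.0, 0.0, -1.0]]
wrist_force: [0.4, -0.4, 2.5]
grip_width: 17.7
grip_force: 39.0
```

Call:
{"method": "arm_command", "body": {
  "steps": [
    [0,0,-0.02,0,0,0],
    [0,0,-0.03,0,0,0],
    [0,0,-0.04,0,0,0],
    [0,0,-0.04,0,0,0],
    [0,0,-0.04,0,0,0],
    [0,0,-0.01,0,0,0],
    [0,0,0,0,0,0]
  ]
}}

```text
t: 24.52
ee_pos: [472.0, -4.8, 234.2]
tcp_rot: [[-0.515, 0.857, 0.0], [0.857, 0.515, -0.001], [-0.001, 0.0, -1.0]]
wrist_force: [0.4, 0.1, -0.2]
grip_width: 17.6
grip_force: 39.1
```

```bash
python3 - <<'E'
from h import *
o=status.get_obs(); p=o["ee_pos"]
c=np.array([605.2,327.5,0]); a=np.radians(31); x=np.array([np.cos(a),np.sin(a),0]); up=np.array([0,0,1.])
foc=c-34*x+100*up; t=np.radians(25); ax=np.cos(t)*up-np.sin(t)*x
cap=foc+109*ax
print("focus",foc,"cap",cap,"lens",c+66*x+100*up)
print(p,o["grip_width"],o["grip_force"])
f=grab_frame("scene"); save(f,"s5.png",(240,120,360,260),4)
E
```

```text
focus [576.05631178 309.98870545 100.        ] cap [536.57056532 286.26327539 198.78754879] lens [661.77304185 361.49251294 100.        ]
[471.96004671  -4.79026316 234.23961268] 17.562752832579786 39.10455350764096
```

View pics/s5.png

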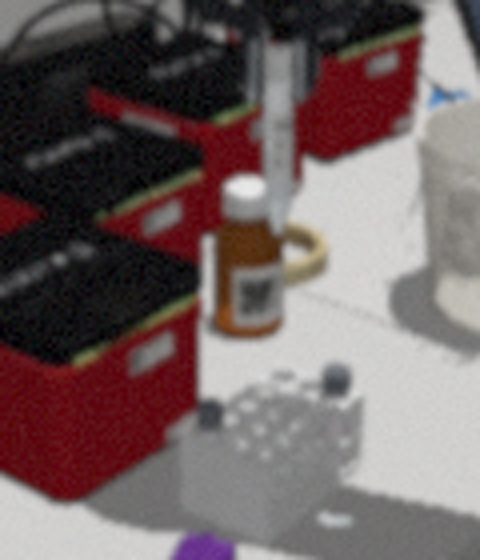

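The scene crop shows the tube hanging straight from the gripper with its tip at (283,225). The rack below still holds both vials. I'm carrying it to a point short of the camera and tilting it there.

Call:
{"method": "arm_command", "body": {
  "steps": [
    [0.0309,0.0258,0,0,0,0],
    [0.0309,0.0258,0,0,0,0],
    [0.0309,0.0258,0,0,0,0],
    [0.0309,0.0258,0,0,0,0],
    [0.0309,0.0258,0,0,0,0],
    [0.0309,0.0258,0,0,0,0],
    [0.0309,0.0258,0,0,0,0],
    [0,0,0.025,0,0,0],
    [0,0,0.025,0,0,0],
    [0,0,0,0,0,0]
  ]
}}

```text
t: 25.82
ee_pos: [513.4, 272.9, 181.0]
tcp_rot: [[-0.517, 0.856, -0.005], [0.856, 0.517, -0.003], [0.001, -0.006, -1.0]]
wrist_force: [0.0, 0.2, -0.4]
grip_width: 17.7
grip_force: 39.2
```

Call:
{"method": "arm_command", "body": {
  "steps": [
    [0,0,0,-0.073,0,0],
    [0,0,0,-0.073,0,0],
    [0,0,0,-0.073,0,0],
    [0,0,0,-0.073,0,0],
    [0,0,0,-0.073,0,0],
    [0,0,0,-0.0713,0,0],
    [0,0,0,0,0,0],
    [0,0,0,0,0,0]
  ]
}}

```text
t: 26.82
ee_pos: [515.8, 274.1, 185.1]
tcp_rot: [[-0.515, 0.777, 0.362], [0.857, 0.467, 0.218], [-0.0, 0.422, -0.906]]
wrist_force: [0.2, -0.8, 0.0]
grip_width: 17.5
grip_force: 39.2
```

```bash
cat > tube.py <<'E'
from h import *
o=status.get_obs(); R=np.array(o["tcp_rot"]); p=np.array(o["ee_pos"])
c=np.array([605.2,327.5,0]); a=np.radians(31); x=np.array([np.cos(a),np.sin(a),0]); y=np.array([-x[1],x[0],0])
foc=c-34*x+[0,0,100]
tip=p+R@[0,0,48.5]
print("nominal tip - focus in cam axes",((tip-foc)@np.c_[x,y,[0,0,1]]).round(1),"q",o["q"].round(),o["grip_width"],o["t"])
print("tool axes cam",(np.c_[x,y,[0,0,1]].T@R).round(3).tolist())
for nm in("scene","wrist","top"):
    f=grab_frame(nm); P=cloud(f); T=(P-p)@R
    ok=(f["depth"]>0)&(abs(T[...,1])<22)&(abs(T[...,0])<22)&(T[...,2]>-30)&(T[...,2]<58)&(P[...,2]>60)
    print(nm,ok.sum(),proj(f,tip).round(1))
    if ok.sum()>30:
        q=T[ok]; z=q[:,2]; print(" z range",np.percentile(z,[1,99]).round(1))
        for zz in(-20,-5,10,25,38,45):
            b=abs(z-zz)<5
            if b.sum()>3: print("  z",zz,b.sum(),q[b].mean(0).round(1),((q[b].min(0)+q[b].max(0))/2).round(1))
    save(f,nm+"_t%d.png"%(o["t"]*100)); np.save("last_"+nm+".npy",f,allow_pickle=True)
E
python3 tube.py
```

```text
nominal tip - focus in cam axes [-49.6   0.3  41.1] q [ 20.  14. -60. 119.  29.  32. -27.] 17.541262269798228 26.825
tool axes cam [[-0.001, 0.906, 0.422], [1.0, 0.001, 0.0], [-0.0, 0.422, -0.906]]
scene 210 [[200.4 234.2]]
 z range [-28.8  45.8]
  z -20 34 [  6.1  -1.5 -19.8] [  4.8  -0.9 -19.9]
  z -5 35 [ 6.2 -1.2 -4.8] [ 5.5 -0.9 -5. ]
  z 10 27 [ 6.3 -2.2 10. ] [ 5.1 -1.3 10. ]
  z 25 30 [ 6.3 -1.3 24.7] [ 5.1 -1.3 25.1]
  z 38 13 [ 4.  -0.8 38.5] [ 3.  -0.9 37.9]
  z 45 9 [ 2.1 -0.1 44. ] [ 2.9 -0.1 45. ]
wrist 884 [[275.5 220. ]]
 z range [-29.6  31. ]
  z -20 190 [  7.7   0.1 -20.1] [  6.    0.1 -20.1]
  z -5 151 [ 7.8 -0.4 -5.2] [ 6.  -0.2 -5. ]
  z 10 118 [ 7.8 -0.2  9.6] [ 5.9 -0.3  9.9]
  z 25 97 [ 7.7 -0.6 25. ] [ 6.2 -0.4 25.1]
top 17 [[196.3 205.4]]
```

Call:
{"method": "arm_command", "body": {
  "steps": [
    [0,0.0046,0.0097,0,0,0],
    [0,0.0046,0.0097,0,0,0],
    [0,0.0046,0.0097,0,0,0],
    [0,0.0046,0.0097,0,0,0],
    [0,0.0046,0.0097,0,0,0],
    [0,0.0046,0.0097,0,0,0],
    [0,0,0,0,0,0],
    [0,0,0,0,0,0],
    [0,0,0,0,0,0]
  ]
}}

```text
t: 28.1
ee_pos: [557.6, 299.4, 143.6]
tcp_rot: [[-0.516, 0.776, 0.362], [0.857, 0.468, 0.218], [-0.0, 0.423, -0.906]]
wrist_force: [-0.1, 0.3, -0.7]
grip_width: 17.9
grip_force: 39.2
```

```bash
python3 tube.py; python3 - <<'E'
from h import *
# camera-head check in cam axes from each view
c=np.array([605.2,327.5,0]); a=np.radians(31); x=np.array([np.cos(a),np.sin(a),0]); B=np.c_[x,[-x[1],x[0],0],[0,0,1]]
for nm in("last_scene","last_wrist","scene","top"):
    f=np.load(nm+".npy",allow_pickle=True).item(); Q=(cloud(f)-c)@B
    m=(f["depth"]>0)&(abs(Q[...,0]-85)<45)&(abs(Q[...,1])<45)
    for l,k in(("post",m&(Q[...,2]>132)&(Q[...,2]<158)),("head",m&(Q[...,2]>80)&(Q[...,2]<130)),("barrel",m&(Q[...,2]>80)&(Q[...,2]<120)&(Q[...,0]<71))):
        if k.sum()>8: print(nm,l,k.sum(),np.percentile(Q[k],[2,50,98],0).round(1).tolist())
    if "wrist" in nm or nm=="top":
        hs=f["color"]
f=np.load("last_scene.npy",allow_pickle=True).item(); save(f,"final.png",(90,150,290,300),3.9)
E
```

```text
nominal tip - focus in cam axes [-0.8  0.5 -0.4] q [  9.  22. -51. 116.  40.  30. -37.] 17.918330926510972 28.1
tool axes cam [[-0.001, 0.906, 0.423], [1.0, 0.001, 0.0], [-0.0, 0.423, -0.906]]
scene 188 [[181.6 248. ]]
 z range [-29.2  44.3]
  z -20 26 [  6.4  -3.2 -20.7] [  6.1  -2.8 -20.2]
  z -5 29 [ 5.9 -3.6 -4.8] [ 4.7 -2.5 -4.9]
  z 10 29 [ 6.5 -3.8  9.6] [ 5.5 -3.1  9.8]
  z 25 23 [ 6.3 -3.4 24.4] [ 5.7 -2.8 24.9]
  z 38 13 [ 4.7 -3.  37. ] [ 3.9 -3.2 37.5]
  z 45 6 [ 2.9 -3.5 43.3] [ 2.9 -3.4 43.5]
wrist 873 [[275.7 219.6]]
 z range [-29.5  30.4]
  z -20 180 [  7.5  -0.3 -20.2] [  5.6   0.  -20. ]
  z -5 152 [ 7.5 -0.3 -5.2] [ 5.9 -0.3 -5. ]
  z 10 117 [ 7.4 -0.3  9.9] [ 5.4 -0.4 10.1]
  z 25 95 [ 7.3 -0.4 25.1] [ 5.7 -0.4 25. ]
top 14 [[190.4 192.3]]
last_scene post 82 [[91.8, -2.5, 132.5], [95.2, 6.8, 145.6], [105.5, 10.1, 157.6]]
last_scene head 631 [[62.7, -16.9, 83.3], [79.1, 17.0, 109.9], [115.1, 43.8, 126.2]]
last_scene barrel 147 [[61.9, -13.5, 85.1], [64.1, 6.7, 103.2], [70.8, 20.3, 118.0]]
last_wrist post 581 [[93.5, -4.6, 132.6], [95.9, 3.7, 148.1], [106.7, 9.3, 157.9]]
last_wrist head 3331 [[65.3, -20.1, 83.8], [75.6, 8.3, 112.6], [113.9, 42.1, 126.1]]
last_wrist barrel 879 [[65.0, -13.0, 84.3], [66.3, 3.3, 102.3], [70.6, 17.9, 115.3]]
scene post 84 [[91.7, -1.4, 132.2], [95.1, 7.2, 144.6], [104.7, 10.6, 157.8]]
scene head 629 [[62.6, -18.0, 82.1], [79.5, 17.1, 109.8], [115.6, 43.8, 126.3]]
scene barrel 140 [[61.7, -13.0, 85.3], [64.2, 6.3, 104.3], [70.3, 19.7, 118.0]]
top post 27 [[91.1, -6.6, 132.3], [98.3, -0.3, 149.8], [109.8, 6.7, 157.9]]
top head 310 [[65.0, -24.0, 88.6], [84.6, -0.3, 116.3], [117.4, 41.7, 128.1]]
top barrel 48 [[64.4, -15.6, 88.9], [66.6, 0.2, 108.0], [70.5, 15.6, 118.2]]
```

View pics/final.png

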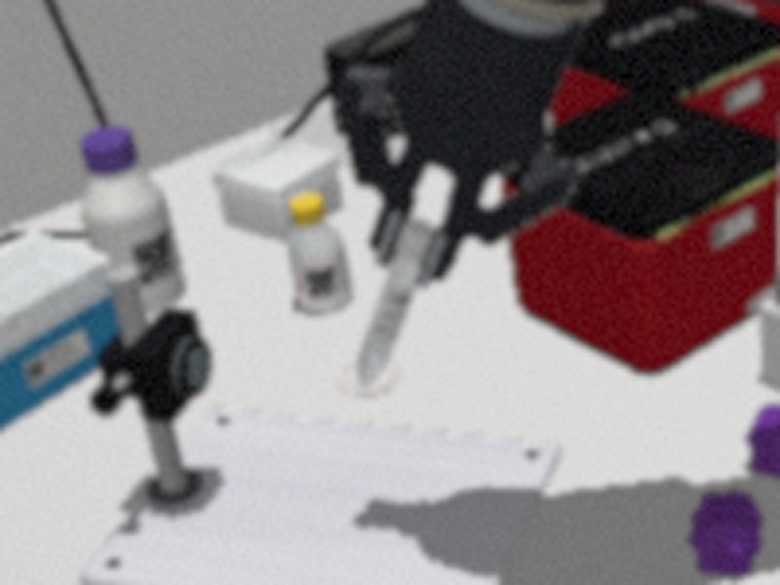

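The tip is where it should be, but the pads at crop (390,235) and (435,258) look low on the tube, maybe under the cap. I'm measuring that.

```bash
python3 - <<'E'
from h import *
o=status.get_obs(); R=np.array(o["tcp_rot"]); p=np.array(o["ee_pos"])
f=np.load("last_wrist.npy",allow_pickle=True).item(); T=(cloud(f)-p)@R
for nm in("wrist","scene"):
    f=np.load("last_%s.npy"%nm,allow_pickle=True).item(); T=(cloud(f)-p)@R; C=f["color"].astype(int).mean(2)
    m=(f["depth"]>0)&(abs(T[...,0])<25)&(abs(T[...,1])<30)
    for z in range(-84,-8,4):
        k=m&(abs(T[...,2]-z)<2)
        if k.sum()<4: continue
        q=T[k]; b=C[k]; w=b>110
        print(nm,z,k.sum(),"y",np.percentile(q[:,1],[2,98]).round(1),"bright y",np.percentile(q[w][:,1],[2,98]).round(1) if w.sum()>3 else "", "xmax",np.percentile(q[w][:,0],90).round(1) if w.sum()>3 else "")
f=np.load("last_wrist.npy",allow_pickle=True).item(); save(f,"wcrop.png",(200,190,350,330),4)
E
```

```text
wrist -84 875 y [-29.   28.9] bright y  xmax 
wrist -80 569 y [-28.7  28.9] bright y [-29.1  22.6] xmax 11.8
wrist -76 423 y [-20.1  21.9] bright y  xmax 
wrist -72 451 y [-14.   15.4] bright y  xmax 
wrist -68 592 y [-20.5  21.4] bright y  xmax 
wrist -64 1345 y [-19.5  20.9] bright y [-8.4 22.9] xmax 6.7
wrist -60 455 y [-20.9  22.2] bright y  xmax 
wrist -56 397 y [-21.1  21.9] bright y [-6.5 22.9] xmax 6.9
wrist -52 408 y [-21.1  22.1] bright y  xmax 
wrist -48 233 y [-20.7  22. ] bright y [ 8.2 22.2] xmax 10.9
wrist -44 281 y [-19.8  20.4] bright y [-19.6  21.6] xmax 10.5
wrist -40 172 y [-14.3  15.3] bright y [-16.1  15.7] xmax 10.8
wrist -36 94 y [-7.2  7.8] bright y [-3.2  8. ] xmax 9.2
wrist -32 100 y [-7.4  7.3] bright y [-3.7  7.9] xmax 9.0
wrist -28 89 y [-8.1  7.5] bright y [3. 8.] xmax 8.6
wrist -24 84 y [-7.7  7.6] bright y [3.1 7.7] xmax 8.5
wrist -20 69 y [-7.6  7.6] bright y [3.1 7.9] xmax 8.2
wrist -16 69 y [-7.8  7.4] bright y [3.2 7.9] xmax 8.2
wrist -12 66 y [-8.   7.4] bright y [2.8 7.6] xmax 8.4
scene -84 32 y [-28.4  28.5] bright y  xmax 
scene -80 17 y [-26.
[... 304 characters left out ...]
6 38 y [-22.4  19. ] bright y [-18.    6.4] xmax 10.8
scene -52 31 y [-21.8  20. ] bright y [-19.8  19.2] xmax 10.1
scene -48 25 y [-19.3  18.7] bright y [-19.7  16.7] xmax 9.7
scene -44 26 y [-15.9  12.6] bright y [-15.9  12.7] xmax 10.8
scene -40 11 y [-9.3  6.9] bright y [-9.3  6.9] xmax 9.4
scene -36 10 y [-7.1  4.7] bright y [-7.1  4.7] xmax 9.4
scene -32 9 y [-7.8  1.7] bright y [-7.8  1.7] xmax 8.5
scene -28 12 y [-8.2  5.3] bright y [-8.2  5.3] xmax 7.9
scene -24 12 y [-9.1  4.1] bright y [-9.1  4.1] xmax 9.3
scene -20 12 y [-9.4  3.7] bright y [-9.4  3.7] xmax 8.7
scene -16 8 y [-10.1   3.6] bright y [-10.1   3.6] xmax 8.2
scene -12 14 y [-10.6   3.6] bright y [-10.6   3.6] xmax 8.8
```

View pics/wcrop.png

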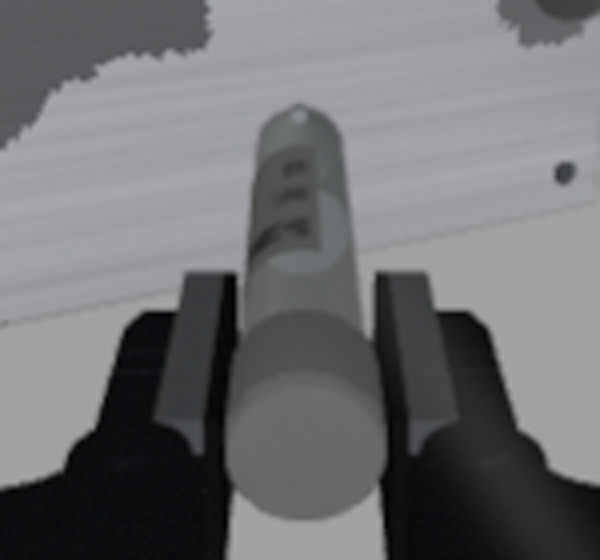

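The wrist crop shows the pads clamping the cap on both sides (crop 230 and 380, rows 280–450), with the tube running straight along the tool. The tip is within about 1 to 2 mm of the focus and the lean is 25°, so I'm handing in.

```bash
python3 -c "
from cell import order; print(order.job_done())"
```

```text
the job is handed in; nothing more can be done
None
```

Both paper balls are in the tub, and the tall tube is held by its cap before the lens, leaning 25° with no side lean and its tip about 1 to 2 mm from the focus by my measurements; the job was handed in at about 28 s (no verdict came back).

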